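# Trip-test a spare dryer breaker and put it away

### The job

The spare breaker for the dryer is standing on its end on the folding counter and needs its trip checked before it goes into stock. Lay it gently on its back on the counter, push its red trip button so that the handle drops, and lift the handle back up to on. Then pick the breaker up again and set it down gently in the open green caddy, flat on its back with the handle still on, and leave the other things on the counter where they are.

Things in the scene. Friction and masses are not known exactly. Their poses are not given: they have to be found in the camera images.
- breaker_centre (a point): centre of the loose black two-pole circuit breaker (0.5-0.8 kg), 60 mm deep (own x, out of its pale front), 50 mm wide (y, plain parallel sides), 130 mm long (z, lower to upper end). It starts standing on its lower end, front to the robot's right (-y) within 0.5 rad. On its back: centre 30 mm up, x up. The last 20 mm of the front at each end steps back 16 mm. 
- handle_tip (a point): middle of the outer end of the breaker's grey toggle handle (white end), 15 mm wide along the breaker's y, 8 mm thick. It swings along the breaker's length, 34 mm radius, about a pivot 22 mm in front of breaker_centre and 10 mm towards the upper end. Its collar is 6 mm high and 34 mm wide, from 19 mm below to 39 mm above breaker_centre along z; the handle stands about 17 mm out of it.
- handle (a joint): angle of the toggle handle (rad): 0 = up, on, leaning to the upper end; 0.9 = dropped, leaning to the lower end; upright at 0.45. An over-centre spring throws it to the nearer end, so it must be pushed past upright with about 1 N at its tip. At the start it is on.
- trip_top (a point): middle of the outer face of the red round trip button, 15 mm across, which stands 9 mm out of the front plate, 38 mm towards the lower end from breaker_centre, on the breaker's middle line.
- trip (a joint): how far the red button is pushed in (m): 0 = out, 0.006 = fully in; springs back when let go. It takes about 4 to 5 N and knocks the handle down at about 4 mm. While it is held in the handle cannot stay up.
- caddy: sage green plastic caddy, fixed, open-topped, 210 mm (own x) by 180 mm (own y), walls 70 mm high and 4 mm thick, floor 4 mm thick. Its lid, hinged on the +x rim, is open, leaning back, 0.27 m high. Origin: centre of its underside, on the counter. It may be to the robot's left or right; a white peg basket (190 by 170 mm, 65 mm high) is on the other side.
- lint_comb: wooden lint comb lying flat, 150 mm by 90 mm, 12 mm high; leave it alone
- measuring_cup: steel measuring cup with a handle, 72 mm across, 60 mm high; leave it alone
- spray_bottle: empty amber glass spray bottle, 72 mm across, 192 mm high; leave it alone
- button_bowl: white ceramic bowl of spare buttons, 116 mm across, 48 mm high; leave it alone
- screwdriver: orange screwdriver lying flat, 190 mm long, under 35 mm high; leave it alone

How it is judged:
By the outcome, as a careful person would: the job done as asked, in the order asked, and still so for the second after the job is handed in, with the robot touching nothing.
It also fails if it takes over 72 s, if anything falls off the work surface, if the arm or the gripper's body presses on something with over 40 N, if the wrist force passes 120 N, or if a joint passes its speed limit or range.

### The arm

A 6-joint arm with a two-finger parallel gripper is mounted at the origin on the work surface. World frame = base frame: x ahead of the robot, y to its left, z up, the work surface at z = 0. Lengths are in m, angles in degrees, forces in N, time in s.
With the tool pointing down it reaches from about 0.4 to 0.825 m from the base axis. Payload 7 kg.
Tool frame: the origin (TCP) lies midway between the tips of the shut fingers; the grasp point (between the pads) lies r.tcp_to_grasp behind it (r.tcp_to_grasp is the distance from the TCP to the grasp point, in m); x points along the fingers, y is the direction in which the jaws open and shut, and the axes are right-handed (so a half turn about x gives the same grasp; the last joint's range is limited). The gripper opens to 88 mm and grips with 3 to 60 N. Pads are 19 mm wide; open, the fingers measure 130 mm over their backs; the gripper's body (78 mm by 193 mm) begins 47 mm behind the grasp point.
Start: joints at [16.507, 20.546, 0.682, 0, -70.136, -16.507], TCP at [0.675, -0, 0.227] pointing down, gripper open.
Joint ranges: [-176.03, 176.03], [-82.01, 121.73], [-58.28, 71.71], [-173.87, 95.51], [-174.79, -0.11], [-173.66, 173.66]. Speed limits (degrees/s): [136.94, 136.94, 172.46, 180, 180, 180].

### API

Orientations are given as [roll, pitch, yaw] about the fixed x, y, z axes, in that order (R = Rz(yaw) Ry(pitch) Rx(roll)).
In Python, from plant import r gives the robot as it stands.
- The arm moves only by the tool carry_out, never from a script. Its argument "moves" is a list of rows, each a list of 7 numbers: the shift along the world's x, y, z in mm, then the turn, a rotation vector about the world's x, y, z in rad, then the opening in per cent of the stroke, from 0 (shut) to 100 (fully open). In form: [[x, y, z, wx, wy, wz, claw], ...]. A call has 1 to 5 rows; each row is the pose to reach, as a shift and turn from the pose commanded when the call began; what a row does not reach only later rows make up. A row lasts 1/10 s, in which the tool goes at most 50 mm and 8.59 degrees, less where a joint would pass 70% of its speed; a pose out of reach is approached as far as the arm can. A call with a gripper value outside its range is refused whole. The fingers move at their own pace and stop on an object; "squeeze" is the grip in N (left out, the last holds). Time passes only in rows, so rows that repeat a pose let the fingers close. It gives the time, the measured TCP pose, the force and the opening at its end, in the units of the state.
- r.get_state(): the state, without advancing time (a new reading comes with each control period).
- r.capture(name): name is "scene" or "side" or "wrist"; returns the picture (400x640x3 uint8, blue, green, red); there is no depth.
- r.camera_params(name): a dict with "K" (3x3 intrinsics, pixels), "D" ([k1, k2, p1, p2, k3] as OpenCV has them; the pictures are not rectified), "rvec" (rotation vector, rad) and "tvec" (3), from world to camera coordinates, as OpenCV has them. Camera axes: x right, y down, z forward; pixel columns grow to the right and rows downward; lengths in m; the calibration is good to about 2 mm. A picture is of the moment at which its call begins: read the wrist's pose just before it. camera_params takes no time and is no camera call; for the wrist camera it gives the pose at the moment of the call.
- r.close_job(): hands the job in, once; it reports no verdict.
The state is a dict: "time_s": time; "joints": joint angles; "qd": joint speeds; "joint_torque": joint torques, N m; "tcp_pos": TCP position; "eef_rot": TCP orientation; "contact_force": force on the tool from outside, world axes, zero at the start; "moment": the same for the moment, N m; "gripper_width": finger opening in m.
Only numpy, scipy, OpenCV 4.12 (cv2) and the standard library are available. Lean on these libraries where they do the work, as an engineer would, in place of code of your own. Each camera call takes 0.05 s, during which the arm holds its last target. There are 200 camera calls.

## Working session

There is one attempt and no reset: what is moved stays moved. The work goes in short steps, Python scripts to look and compute and a tool call to move; the robot and the scene stay as the last step left them, time stands still between calls to the robot, and variables do not carry over. Pictures are saved under pics/ and viewed, about 8 in all and at most 12, crops included, and the job is handed in when it is done.

Besides the shell and the picture viewer there is one more tool, called after "Emit:" as name(argument=value, ...) on one line, values as JSON. carry_out: Moves the arm, as the interface text tells. Its arguments: {"type":"object","properties":{"moves":{"type":"array"},"squeeze":{"type":"number"}},"required":["moves"]}

```bash
mkdir -p pics; ls; python3 - <<'E'
from plant import r
import cv2
print(r.get_state(), r.tcp_to_grasp)
for n in("scene","side"):
    cv2.imwrite(f"pics/{n}0.png",r.capture(n)); p=r.camera_params(n)
    R=cv2.Rodrigues(p["rvec"])[0]; print(n,-R.T@p["tvec"].ravel(),R[2],p["K"][0][0])
E
```

```text
pics
{'time_s': 0.0, 'joints': array([ 1.65091431e+01,  2.05927892e+01,  6.34427456e-01, -2.06959805e-02,
       -7.01338564e+01, -1.65061284e+01]), 'qd': array([-0.04560192, -0.00499371, -0.12708754,  0.00731283,  0.01756912,
        0.05126304]), 'joint_torque': array([-8.00930356e-04, -5.82726967e+01,  2.93058443e+01,  6.99745238e+00,
        6.93249181e-03, -2.06530804e-04]), 'tcp_pos': array([6.74527081e-01, 8.01594961e-06, 2.25610538e-01]), 'eef_rot': array([  94.59461543,   89.9057513 , -175.40941852]), 'contact_force': array([-0.16936932, -0.32482238,  0.07811736]), 'moment': array([-0.01111082,  0.01529351, -0.03568489]), 'gripper_width': 0.0874604187809719} 0.0188
scene [1.18942469 0.21050506 1.10668533] [-0.52527818 -0.16162776 -0.83543959] 411.76556299616425
side [ 0.2883428  -0.68023631  0.86045028] [ 0.24480026  0.64139447 -0.72710794] 471.46801438189834
```

View pics/scene0.png

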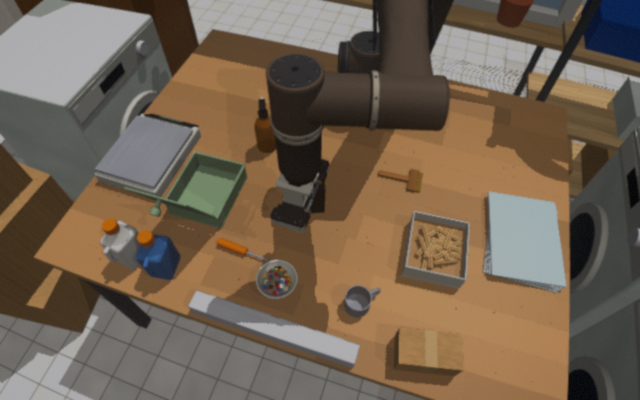

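View pics/side0.png

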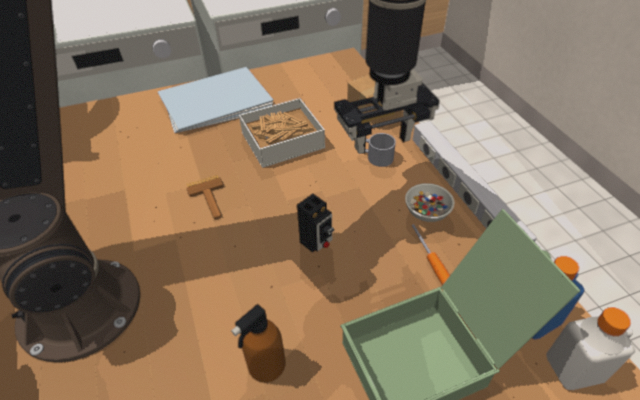

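The side view shows the breaker standing at about (313,223), with its red button at (325,243). The caddy is on the robot's right, with its floor around (415,350). The spray bottle is at (262,345), the bowl at (429,203) and the screwdriver at (435,260). In the scene view the arm hides the breaker.

```bash
cat > h.py <<'E'
from plant import r
import cv2, numpy as np
def cam(n):
    p=r.camera_params(n); R=cv2.Rodrigues(np.array(p["rvec"]))[0]; return np.array(p["K"]),np.array(p["D"]),R,np.array(p["tvec"]).ravel()
def ray(c,px):
    K,D,R,t=c; u=cv2.undistortPoints(np.array([[px]],float),K,D)[0,0]
    return -R.T@t, R.T@np.array([u[0],u[1],1])
def onz(c,px,z):
    o,d=ray(c,px); return o+d*(z-o[2])/d[2]
def proj(c,P):
    K,D,R,t=c; return cv2.projectPoints(np.array(P,float).reshape(-1,3),cv2.Rodrigues(R)[0],t,K,D)[0][:,0]
E
python3 - <<'E'
from h import *
s=cv2.imread("pics/side0.png")
c=cv2.resize(s[185:265,275:355],(400,400),interpolation=cv2.INTER_CUBIC)
w=r.capture("wrist"); cv2.imwrite("pics/w0.png",w)
w=cv2.resize(w,(400,250)); w=cv2.copyMakeBorder(w,0,150,0,0,cv2.BORDER_CONSTANT)
cv2.imwrite("pics/a.png",np.hstack([c,w]))
C=cam("side"); S=cam("scene")
for n,p,z in [("bottle",(264,370),0),("bowl",(429,205),.045),("caddyL",(343,327),.07),("caddyB",(441,291),.07),("caddyR",(495,360),.07),("lidtop1",(503,214),.27),("lidtop2",(582,290),.27),("cup",(382,145),.06),("comb",(207,190),.012),("sd",(430,250),.015),("sd2",(415,225),.01),("br",(313,205),.13)]: print(n,onz(C,p,z).round(3))
for n,p,z in [("cnr1",(197,155),.07),("cnr2",(246,164),.07),("c3",(165,203),.07),("c4",(212,225),.07),("bottle",(264,150),0),("sdtip",(268,262),.01),("sdend",(218,242),.015),("bowl",(277,277),.04)]: print(n,onz(S,p,z).round(3))
E
```

```text
bottle [ 0.313 -0.273  0.   ]
bowl [ 0.788 -0.05   0.045]
caddyL [ 0.469 -0.282  0.07 ]
caddyB [ 0.678 -0.281  0.07 ]
caddyR [ 0.69  -0.437  0.07 ]
lidtop1 [ 0.754 -0.288  0.27 ]
lidtop2 [ 0.767 -0.454  0.27 ]
cup [0.775 0.176 0.06 ]
comb [0.311 0.234 0.012]
sd [ 0.738 -0.15   0.015]
sd2 [ 0.746 -0.068  0.01 ]
br [ 0.508 -0.023  0.13 ]
cnr1 [ 0.486 -0.437  0.07 ]
cnr2 [ 0.47  -0.268  0.07 ]
c3 [ 0.687 -0.441  0.07 ]
c4 [ 0.71 -0.27  0.07]
bottle [ 0.343 -0.266  0.   ]
sdtip [ 0.743 -0.086  0.01 ]
sdend [ 0.733 -0.252  0.015]
bowl [ 0.79  -0.037  0.04 ]
```

View pics/a.png

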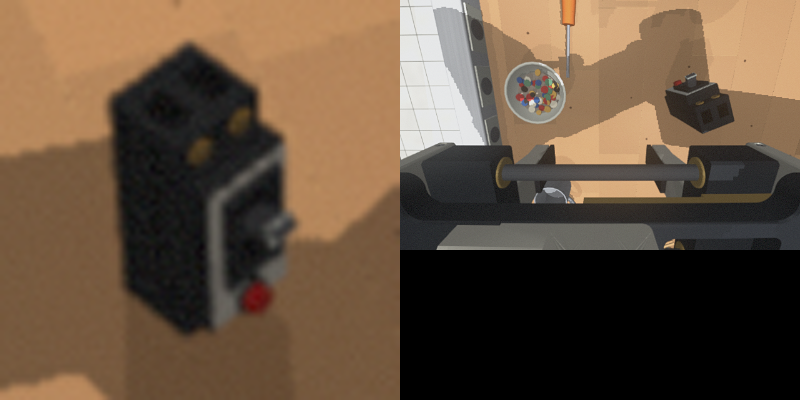

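The crop shows the breaker's top face with image corners near (297,205), (313,193), (327,203) and (312,217). The front faces the lower right. The wrist view shows the breaker at (700,100) in the montage.

```bash
python3 - <<'E'
from h import *
C=cam("side"); f=lambda x,y:(275+x/5-.4,185+y/5-.4)
for n,p,z in [("A",f(110,98),.13),("B",f(190,42),.13),("C",f(258,92),.13),("D",f(183,160),.13),("Abot",f(125,290),0),("Dbot",f(187,333),0)]: print(n,onz(C,p,z).round(4))
# wrist
W=cam("wrist"); print(-W[2].T@W[3],W[2])
f=lambda x,y:((x-400)*1.6,y*1.6)
for p in [(705,132),(734,122),(727,94),(695,104)]: print(onz(W,f(*p),.13).round(4))
E
```

```text
A [ 0.4764 -0.0079  0.13  ]
B [0.5198 0.0109 0.13  ]
C [ 0.5363 -0.0284  0.13  ]
D [ 0.493  -0.0532  0.13  ]
Abot [ 0.4759 -0.0081  0.    ]
Dbot [ 0.494  -0.0428  0.    ]
[ 0.67508367 -0.07475891  0.38454886] [[-9.99998967e-01  7.74337637e-04  1.21055392e-03]
 [ 1.08307333e-03  9.59775811e-01  2.80765416e-01]
 [-9.44453138e-04  2.80766438e-01 -9.59775659e-01]]
[0.5169 0.0121 0.13  ]
[ 0.4758 -0.0036  0.13  ]
[ 0.4946 -0.0449  0.13  ]
[ 0.5384 -0.0305  0.13  ]
```

```bash
python3 - <<'E'
from h import *
from scipy.spatial.transform import Rotation as T
s=np.array([.916,.4,0])
a=(T.from_rotvec(s*.785)*T.from_rotvec([0,0,.412]))
print(a.as_rotvec(), (a.as_rotvec()/2), (a*T.from_rotvec(a.as_rotvec()/-2)).as_rotvec())
C=cam("side")
for p in [(240,125),(290,105),(325,130),(262,155)]: print(onz(C,p,.065).round(3))
E
```

```text
[0.77331285 0.1613712  0.39052619] [0.38665643 0.0806856  0.1952631 ] [0.38665643 0.0806856  0.1952631 ]
[0.447 0.397 0.065]
[0.605 0.435 0.065]
[0.656 0.287 0.065]
[0.468 0.251 0.065]
```

Emit:
carry_out(moves=[[-15,-30,0,0.08,0.016,0.04,100],[-30,-60,0,0.155,0.032,0.08,100],[-45,-90,0,0.235,0.048,0.12,100],[-60,-110,0,0.31,0.064,0.16,100],[-70,-130,0,0.387,0.081,0.195,100]])

```text
time_s: 0.65
tcp_pos: [0.6042, -0.1309, 0.2272]
eef_rot: [5.9, 67.2, 107.3]
contact_force: [0.7, 0.2, -0.2]
gripper_width: 0.0877
```

Emit:
carry_out(moves=[[-10,5,-10,0.08,0.016,0.04,100],[-25,15,-30,0.155,0.032,0.08,100],[-40,25,-50,0.235,0.048,0.12,100],[-60,35,-70,0.31,0.064,0.16,100],[-69,43,-84,0.387,0.081,0.195,100]])

```text
time_s: 1.15
tcp_pos: [0.5344, -0.0866, 0.1418]
eef_rot: [0.0, 44.8, 113.6]
contact_force: [-0.3, 0.5, 0.7]
gripper_width: 0.0878
```

```bash
python3 - <<'E'
from h import *
from scipy.spatial.transform import Rotation as T
for _ in range(2):
    st=r.get_state(); print(st["tcp_pos"],T.from_euler("xyz",st["eef_rot"],degrees=True).as_matrix().round(3),st["contact_force"],st["joints"].round(1))
    im=r.capture("wrist")
cv2.imwrite("pics/w1.png",im)
E
```

```text
[ 0.53444862 -0.08657727  0.14175193] [[-0.285 -0.916 -0.282]
 [ 0.651 -0.401  0.645]
 [-0.704  0.     0.71 ]] [-0.29222351  0.46158745  0.70621145] [-14.7  33.4   8.3 -34.1 -95.8  44.4]
[ 0.53247204 -0.08573998  0.13778319] [[-0.291 -0.916 -0.277]
 [ 0.655 -0.401  0.64 ]
 [-0.697  0.005  0.717]] [-1.22928825  0.19681669 -4.60494672] [-14.8  33.8   8.2 -34.2 -95.9  44.6]
```

View pics/w1.png

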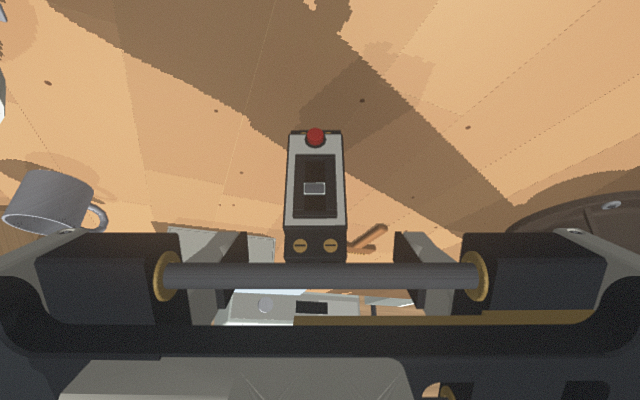

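The breaker is centred between the fingers and square to them: red button at (315,137), handle at (314,188), fingers at 235 and 405. Next I move in.

Emit:
carry_out(moves=[[-6,16,-16,0,0,0,100],[-12,32,-33,0,0,0,100],[-18,48,-50,0,0,0,100],[-24,64,-66,0,0,0,100],[-24,64,-66,0,0,0,100]])

```text
time_s: 1.75
tcp_pos: [0.5112, -0.0213, 0.076]
eef_rot: [0.2, 45.0, 113.8]
contact_force: [0.1, -0.1, 0.3]
gripper_width: 0.0876
```

```bash
python3 - <<'E'
from h import *
st=r.get_state(); print(st["tcp_pos"],st["contact_force"])
im=r.capture("wrist"); b=r.capture("side")
b=cv2.resize(b[150:300,240:400],(320,300))
cv2.imwrite("pics/w2.png",np.hstack([cv2.resize(im,(480,300)),b]))
E
```

```text
[ 0.51124953 -0.02129309  0.07602979] [ 0.06558732 -0.14014789  0.34702259]
```

View pics/w2.png

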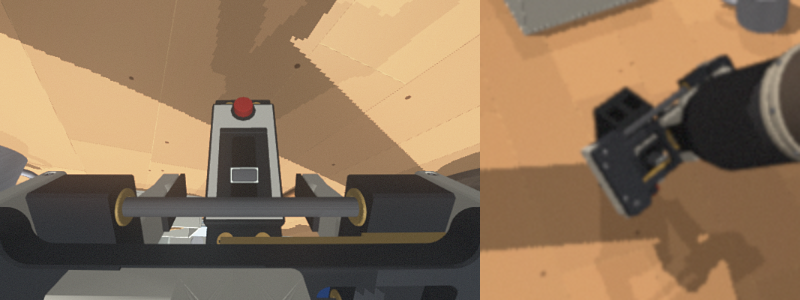

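The fingers straddle the breaker (button at (243,108), handle at (244,175)), with room either side. I'll close now.

Emit:
carry_out(moves=[[0,0,0,0,0,0,40],[0,0,0,0,0,0,40],[0,0,0,0,0,0,40],[0,0,0,0,0,0,40],[0,0,0,0,0,0,40]], squeeze=55)

```text
time_s: 2.35
tcp_pos: [0.5119, -0.0233, 0.0767]
eef_rot: [0.0, 45.0, 113.6]
contact_force: [-2.2, -2.0, 1.6]
gripper_width: 0.0537
```

Emit:
carry_out(moves=[[0,0,0,0,0,0,40],[0,0,4,0,0,0,40],[0,0,10,0,0,0,40],[0,0,20,0,0,0,40],[0,0,30,0,0,0,40]])

```text
time_s: 2.85
tcp_pos: [0.5121, -0.023, 0.1072]
eef_rot: [0.0, 45.0, 113.6]
contact_force: [0.7, -0.4, -6.0]
gripper_width: 0.0497
```

Emit:
carry_out(moves=[[0,0,4,-0.096,-0.042,0,40],[0,0,8,-0.192,-0.084,0,40],[0,0,8,-0.288,-0.126,0,40],[0,0,8,-0.384,-0.168,0,40],[0,0,8,-0.48,-0.21,0,40]])

```text
time_s: 3.35
tcp_pos: [0.5122, -0.0228, 0.1161]
eef_rot: [-0.5, 75.2, 113.0]
contact_force: [-0.3, 0.0, -7.5]
gripper_width: 0.0499
```

Emit:
carry_out(moves=[[0,0,0,-0.096,-0.042,0,40],[0,0,0,-0.192,-0.084,0,40],[0,0,0,-0.288,-0.126,0,40],[0,0,0,-0.384,-0.168,0,40],[0,0,0,-0.48,-0.21,0,40]])

```text
time_s: 3.85
tcp_pos: [0.5116, -0.0223, 0.1158]
eef_rot: [-179.3, 74.8, -65.8]
contact_force: [0.8, -2.0, -6.3]
gripper_width: 0.05
```

Emit:
carry_out(moves=[[0,0,0,-0.096,-0.042,0,40],[0,0,0,-0.192,-0.084,0,40],[0,0,0,-0.288,-0.126,0,40],[0,0,0,-0.384,-0.168,0,40],[0,0,0,-0.48,-0.21,0,40]])

```text
time_s: 4.35
tcp_pos: [0.5123, -0.0224, 0.1159]
eef_rot: [-179.6, 44.8, -66.1]
contact_force: [0.5, -0.7, -6.5]
gripper_width: 0.0499
```

```bash
python3 - <<'E'
from h import *
from scipy.spatial.transform import Rotation as T
st=r.get_state(); print(st["tcp_pos"],T.from_euler("xyz",st["eef_rot"],degrees=True).as_matrix().round(3),st["contact_force"],st["moment"],st["joints"].round(1))
b=r.capture("side"); a=r.capture("wrist"); a=cv2.resize(a,(480,300))
b=cv2.resize(b[130:280,220:380],(320,300),interpolation=cv2.INTER_CUBIC)
cv2.imwrite("pics/w3.png",np.hstack([a,b]))
E
```

```text
[ 0.51226919 -0.0224477   0.11590201] [[ 0.288 -0.916 -0.279]
 [-0.649 -0.401  0.647]
 [-0.704 -0.006 -0.71 ]] [ 0.46262533 -0.73552839 -6.48953637] [ 3.56895645  1.74634987 -0.18870985] [ 41.2  15.4 -57.9  59.2 -52.1 -70.1]
```

View pics/w3.png

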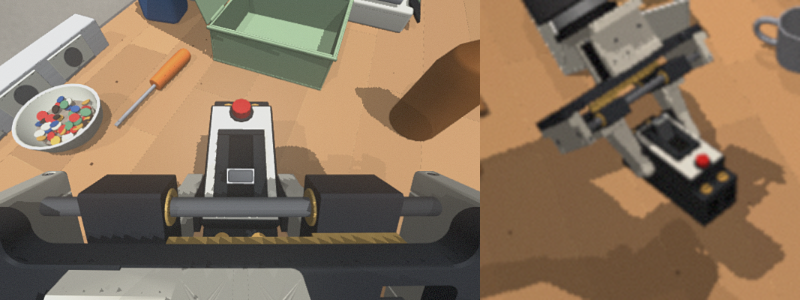

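The breaker is held level, front up (button at (241,108) in the wrist view). Joint 3 is close to its limit, so I move outward before lowering.

Emit:
carry_out(moves=[[20,-2,0,0,0,0,40],[40,-4,0,0,0,0,40],[60,-6,0,0,0,0,40],[80,-8,0,0,0,0,40],[80,-8,-15,0,0,0,40]])

```text
time_s: 4.95
tcp_pos: [0.5954, -0.0303, 0.1018]
eef_rot: [-179.4, 45.1, -66.1]
contact_force: [-0.1, 0.1, -6.0]
gripper_width: 0.0498
```

Emit:
carry_out(moves=[[0,0,-15,0,0,0,40],[0,0,-30,0,0,0,40],[0,0,-42,0,0,0,40],[0,0,-52,0,0,0,40],[0,0,-60,0,0,0,40]])

```text
time_s: 5.45
tcp_pos: [0.5925, -0.0312, 0.0398]
eef_rot: [-179.8, 45.0, -66.3]
contact_force: [-0.3, 0.2, -6.3]
gripper_width: 0.0501
```

```bash
python3 - <<'E'
from h import *
st=r.get_state(); print(st["tcp_pos"],st["contact_force"],st["moment"],st["joints"].round(1),st["eef_rot"])
b=r.capture("side")
cv2.imwrite("pics/w4.png",cv2.resize(b[140:290,260:420],(640,600),interpolation=cv2.INTER_CUBIC))
E
```

```text
[ 0.59246029 -0.03123914  0.03983405] [-0.31972017  0.2106029  -6.31291098] [ 3.71309531  1.6530891  -0.03373133] [ 28.7  26.8 -54.1  76.2 -46.4 -77.7] [-179.808088     45.04591725  -66.33739441]
```

View pics/w4.png

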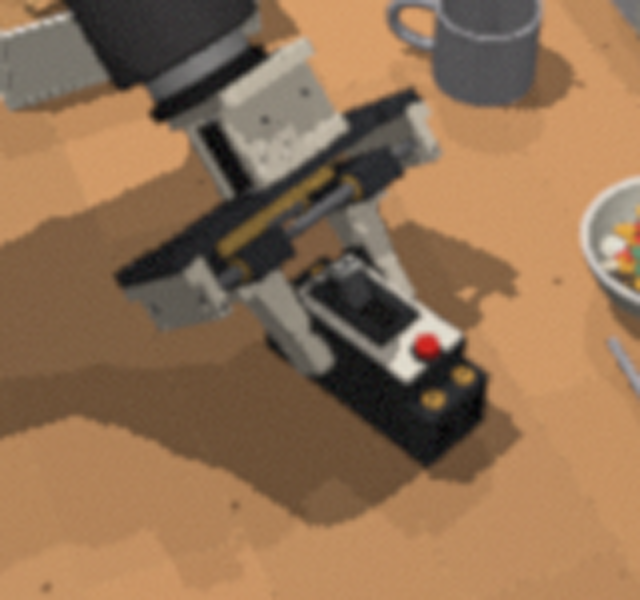

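The breaker is level, just above the counter (button at (427,345) in the crop). I'll lower it in small steps and watch the force.

Emit:
carry_out(moves=[[0,0,-2,0,0,0,40],[0,0,-4,0,0,0,40],[0,0,-6,0,0,0,40],[0,0,-7,0,0,0,40],[0,0,-8,0,0,0,40]])

```text
time_s: 6.0
tcp_pos: [0.5921, -0.0309, 0.0316]
eef_rot: [-179.9, 44.9, -66.3]
contact_force: [0.5, 0.6, -6.6]
gripper_width: 0.0499
```

Emit:
carry_out(moves=[[0,0,-1,0,0,0,40],[0,0,-2,0,0,0,40],[0,0,-2,0,0,0,40]])

```text
time_s: 6.3
tcp_pos: [0.5923, -0.0311, 0.0306]
eef_rot: [-179.9, 44.8, -66.3]
contact_force: [-3.8, 2.2, 2.5]
gripper_width: 0.0499
```

Emit:
carry_out(moves=[[0,0,0,0,0,0,40],[0,0,0,0,0,0,40]], squeeze=5)

```text
time_s: 6.5
tcp_pos: [0.5923, -0.0311, 0.0305]
eef_rot: [-179.9, 44.9, -66.3]
contact_force: [-4.6, 1.9, 5.0]
gripper_width: 0.0503
```

Emit:
carry_out(moves=[[0,0,0,0,0,0,60],[0,0,0,0,0,0,70],[0,0,0,0,0,0,85],[0,0,0,0,0,0,100],[0,0,0,0,0,0,100]])

```text
time_s: 7.0
tcp_pos: [0.592, -0.0311, 0.0296]
eef_rot: [-179.9, 44.9, -66.4]
contact_force: [-1.1, 0.5, -0.8]
gripper_width: 0.079
```

Emit:
carry_out(moves=[[-5,12,13,0,0,0,100],[-13,30,33,0,0,0,100],[-22,50,55,0,0,0,100],[-31,71,78,0,0,0,100],[-31,71,78,0,0,0,100]])

```text
time_s: 7.5
tcp_pos: [0.5621, 0.0439, 0.1099]
eef_rot: [-179.6, 45.0, -65.9]
contact_force: [0.8, 1.4, -0.7]
gripper_width: 0.0878
```

Emit:
carry_out(moves=[[0,0,20,0.12,0.052,0,70],[0,0,40,0.24,0.105,0,40],[5,-10,60,0.36,0.157,0,10],[10,-20,80,0.48,0.21,0,0],[15,-35,95,0.6,0.262,0,0]])

```text
time_s: 8.0
tcp_pos: [0.5759, 0.0061, 0.2029]
eef_rot: [-178.9, 82.1, -65.3]
contact_force: [1.7, -2.2, -0.0]
gripper_width: 0.0531
```

Emit:
carry_out(moves=[[5,-5,0,0.119,0.052,0,0],[5,-5,0,0.119,0.052,0,0],[5,-5,0,0.119,0.052,0,0]])

```text
time_s: 8.3
tcp_pos: [0.5805, -0.0017, 0.2005]
eef_rot: [170.8, 89.2, -76.0]
contact_force: [0.7, -0.4, 0.4]
gripper_width: 0.029
```

```bash
python3 - <<'E'
from h import *
from scipy.spatial.transform import Rotation as T
st=r.get_state(); print(st["tcp_pos"],T.from_euler("xyz",st["eef_rot"],degrees=True).as_matrix().round(3),st["contact_force"],st["joints"].round(1),st["gripper_width"])
W=cam("wrist"); a=r.capture("wrist"); S=cam("side"); b=r.capture("side")
cv2.imwrite("pics/w5r.png",a)
def red(im):
    h=cv2.cvtColor(im,cv2.COLOR_BGR2HSV); m=((h[...,0]<6)|(h[...,0]>174))&(h[...,1]>150)&(h[...,2]>70)
    n,l,s,c=cv2.connectedComponentsWithStats(m.astype(np.uint8)); return [(s[i,4],c[i].round(1)) for i in range(1,n) if s[i,4]>15]
for C,im,n in((W,a,"w"),(S,b,"s")):
    for ar,c in red(im): print(n,ar,c,onz(C,c,.069).round(4))
cv2.imwrite("pics/w5.png",np.hstack([cv2.resize(a,(480,300)),cv2.resize(b[140:290,260:420],(320,300))]))
E
```

```text
[ 0.58051816 -0.00171316  0.20047133] [[ 0.004 -0.919 -0.394]
 [-0.014 -0.394  0.919]
 [-1.     0.002 -0.015]] [ 0.73676401 -0.37085358  0.42907059] [ 19.7  12.7 -14.3   0.9 -63.1   3.1] 0.029036039777018106
w 25 [168.2  56.1] [ 0.7624 -0.0652  0.069 ]
w 74 [111.1  70.3] [ 0.8092 -0.0322  0.069 ]
w 39 [162.1  78.6] [ 0.7624 -0.0439  0.069 ]
w 25 [169.   97.4] [ 0.7518 -0.03    0.069 ]
w 173 [321.1 111.6] [ 0.6118 -0.0754  0.069 ]
s 23 [366. 229.] [ 0.6092 -0.0806  0.069 ]
```

View pics/w5.png

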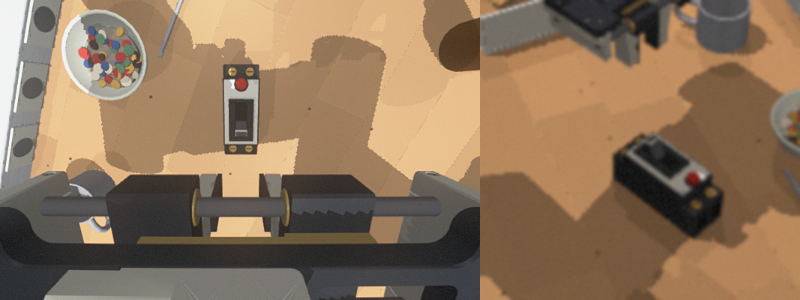

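The breaker lies flat on its back with its axis along f: button at (321,112) in the wrist picture, which gives (0.612, -0.075). The fingers are shutting. Next I go above the button.

Emit:
carry_out(moves=[[10,-20,0,0,0,0,0],[20,-45,-25,0,0,0,0],[31,-74,-65,0,0,0,0],[31,-74,-100,0,0,0,0],[31,-74,-120,0,0,0,0]], squeeze=20)

```text
time_s: 8.9
tcp_pos: [0.6087, -0.0732, 0.0772]
eef_rot: [150.8, 89.2, -95.7]
contact_force: [0.1, 0.3, -0.0]
gripper_width: 0.0003
```

Emit:
carry_out(moves=[[0,0,-2,0,0,0,0],[0,0,-4,0,0,0,0],[0,0,-6,0,0,0,0],[0,0,-8,0,0,0,0],[0,0,-10,0,0,0,0]])

```text
time_s: 9.4
tcp_pos: [0.612, -0.073, 0.0721]
eef_rot: [-177.5, 89.2, -63.9]
contact_force: [0.1, 0.3, -0.2]
gripper_width: 0.0001
```

Emit:
carry_out(moves=[[0,-2,-1,0,0,0,0],[0,-2,-2,0,0,0,0],[0,-2,-3,0,0,0,0],[0,-2,-4,0,0,0,0],[0,-2,-5,0,0,0,0]])

```text
time_s: 9.9
tcp_pos: [0.6116, -0.0755, 0.0667]
eef_rot: [175.8, 89.2, -70.6]
contact_force: [-1.9, -0.8, 4.4]
gripper_width: 0.0005
```

Emit:
carry_out(moves=[[0,0,-1,0,0,0,0],[0,0,-1.5,0,0,0,0],[0,0,-1.5,0,0,0,0]])

```text
time_s: 10.2
tcp_pos: [0.6115, -0.0755, 0.0646]
eef_rot: [175.3, 89.2, -71.2]
contact_force: [0.9, -2.0, 2.6]
gripper_width: 0.0002
```

Emit:
carry_out(moves=[[0,0,-1,0,0,0,0],[0,0,-1.5,0,0,0,0],[0,0,-1.5,0,0,0,0]])

```text
time_s: 10.5
tcp_pos: [0.6115, -0.0755, 0.0633]
eef_rot: [175.0, 89.2, -71.5]
contact_force: [-0.0, -1.6, 3.7]
gripper_width: 0.0004
```

Emit:
carry_out(moves=[[0,0,5,0,0,0,0],[0,0,15,0,0,0,0],[-15,35,50,0,0,0,0],[-25,60,90,0,0,0,0],[-31,74,130,0,0,0,0]])

```text
time_s: 11.0
tcp_pos: [0.5792, 0.0002, 0.1948]
eef_rot: [171.8, 89.3, -74.7]
contact_force: [0.5, -0.5, -0.6]
gripper_width: 0.0004
```

```bash
cat > look.py <<'E'
from h import *
import sys
st=r.get_state(); print(st["tcp_pos"],st["contact_force"])
W=cam("wrist"); a=r.capture("wrist"); b=r.capture("side"); cv2.imwrite("pics/%sr.png"%sys.argv[1],a); cv2.imwrite("pics/%ss.png"%sys.argv[1],b)
h=cv2.cvtColor(a,cv2.COLOR_BGR2HSV); m=((h[...,0]<6)|(h[...,0]>174))&(h[...,1]>150)&(h[...,2]>70)
n,l,s,c=cv2.connectedComponentsWithStats(m.astype(np.uint8))
for i in range(1,n):
    p=onz(W,c[i],.069)
    if s[i,4]>100 and abs(p[0]-.61)<.1: print(s[i,4],c[i],p.round(4)); u,v=c[i].astype(int)
cv2.imwrite("pics/%s.png"%sys.argv[1],np.hstack([cv2.resize(a[v-45:v+105,u-75:u+75],(400,400),interpolation=cv2.INTER_CUBIC),cv2.resize(b[160:270,300:410],(400,400),interpolation=cv2.INTER_CUBIC)]))
E
python3 look.py w6
```

```text
[5.79249494e-01 1.88788779e-04 1.94835790e-01] [ 0.48173569 -0.52896104 -0.59407402]
178 [321.09550562 108.7752809 ] [ 0.6119 -0.0753  0.069 ]
```

View pics/w6.png

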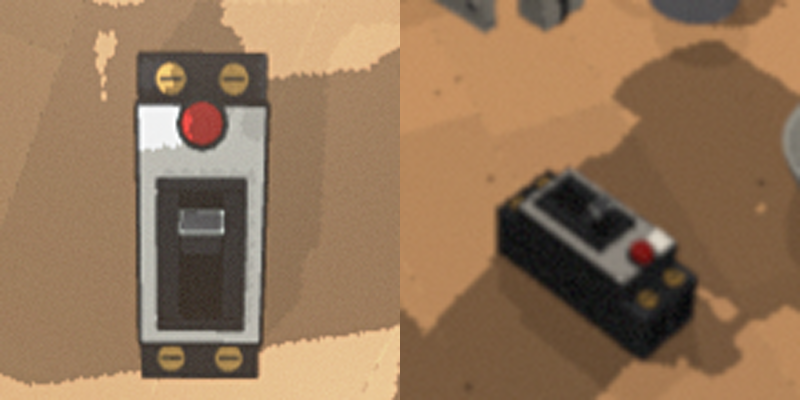

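The handle has dropped: its tip at (202,222) in the crop now leans towards the button. The breaker hasn't moved. Next I push the handle up from its lower side.

Emit:
carry_out(moves=[[10,-25,-10,0,0,0,0],[26,-61,-40,0,0,0,0],[26,-61,-80,0,0,0,0],[26,-61,-105,0,0,0,0],[26,-61,-105,0,0,0,0]])

```text
time_s: 11.6
tcp_pos: [0.6036, -0.0629, 0.0846]
eef_rot: [143.9, 89.2, -102.7]
contact_force: [-0.0, 0.4, 0.7]
gripper_width: 0.0001
```

Emit:
carry_out(moves=[[0,0,-5,0,0,0,0],[0,0,-10,0,0,0,0],[0,0,-14,0,0,0,0],[0,0,-14,0,0,0,0],[0,0,-14,0,0,0,0]])

```text
time_s: 12.1
tcp_pos: [0.6067, -0.0622, 0.0747]
eef_rot: [178.5, 89.2, -68.0]
contact_force: [-0.4, -0.1, -0.3]
gripper_width: 0.0009
```

Position is as planned. Now the push towards the upper end, 29 mm.

Emit:
carry_out(moves=[[-2,5,0,0,0,0,0],[-4.5,10,0,0,0,0,0],[-7,16,0,0,0,0,0],[-9.5,22,0,0,0,0,0],[-11.5,26.5,0,0,0,0,0]])

```text
time_s: 12.6
tcp_pos: [0.5945, -0.0351, 0.0741]
eef_rot: [173.8, 89.2, -72.7]
contact_force: [-0.4, -0.8, -0.9]
gripper_width: 0.0005
```

Emit:
carry_out(moves=[[0,0,0,0,0,0,0],[3,-7,0,0,0,0,0],[3,-7,10,0,0,0,0],[3,-7,40,0,0,0,0],[-10,25,80,0,0,0,50]])

```text
time_s: 13.1
tcp_pos: [0.5854, -0.0148, 0.1517]
eef_rot: [159.8, 89.2, -86.9]
contact_force: [0.9, 1.6, 0.2]
gripper_width: 0.0043
```

Emit:
carry_out(moves=[[-5,15,20,0,0,0,100],[-5,15,40,0,0,0,100],[-5,15,40,0,0,0,100]])

```text
time_s: 13.4
tcp_pos: [0.5824, 0.0029, 0.1962]
eef_rot: [-161.6, 89.1, -48.1]
contact_force: [0.6, -1.2, -0.2]
gripper_width: 0.0269
```

```bash
python3 look.py w7
```

```text
[0.58241166 0.00285157 0.19615268] [ 0.5885023  -1.1902201  -0.15194701]
172 [326.37790698 108.18604651] [ 0.6115 -0.075   0.069 ]
```

View pics/w7.png

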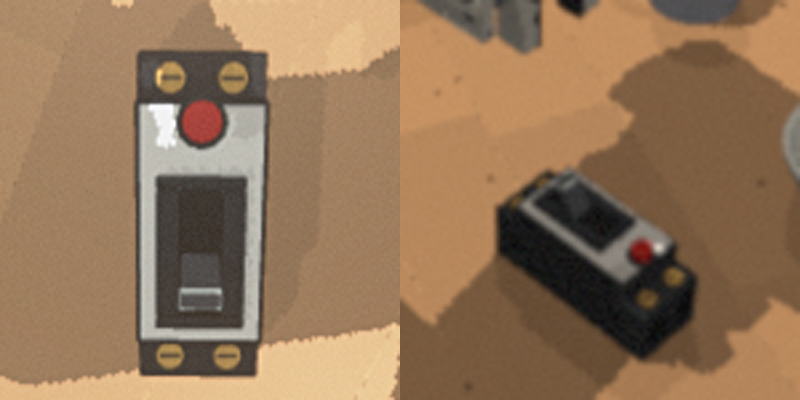

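The handle is back on: its tip at (201,298) now leans to the upper end, and the breaker is still in place. Next I grasp it from above.

Emit:
carry_out(moves=[[0,0,0,0,0,0,100],[5,-15,0,0,0,0,100],[10,-30,0,0,0,0,100],[14,-43,-20,0,0,0,100],[14,-43,-60,0,0,0,100]])

```text
time_s: 14.0
tcp_pos: [0.5974, -0.0428, 0.1337]
eef_rot: [-165.0, 89.1, -51.6]
contact_force: [0.9, 0.2, -0.4]
gripper_width: 0.0749
```

Emit:
carry_out(moves=[[0,0,-20,0,0,0,100],[0,0,-50,0,0,0,100],[0,0,-80,0,0,0,100],[0,0,-95,0,0,0,100],[0,0,-95,0,0,0,100]])

```text
time_s: 14.5
tcp_pos: [0.5927, -0.0423, 0.0338]
eef_rot: [149.7, 89.2, -96.9]
contact_force: [-0.0, -0.0, 0.0]
gripper_width: 0.0874
```

```bash
python3 - <<'E'
from h import *
from scipy.spatial.transform import Rotation as T
st=r.get_state(); print(st["tcp_pos"],T.from_euler("xyz",st["eef_rot"],degrees=True).as_matrix().round(3),st["contact_force"],st["gripper_width"])
# green rim/floor masks
for n in("side","scene"):
    C=cam(n); im=cv2.imread("pics/w7s.png") if n=="side" else r.capture("scene")
    h=cv2.cvtColor(im,cv2.COLOR_BGR2HSV); m=((h[...,0]>45)&(h[...,0]<80)&(h[...,1]>40)).astype(np.uint8)
    m=cv2.morphologyEx(m,cv2.MORPH_OPEN,np.ones((3,3)))
    k,l,s,c=cv2.connectedComponentsWithStats(m); i=1+s[1:,4].argmax(); cn=max(cv2.findContours((l==i).astype(np.uint8),0,2)[0],key=cv2.contourArea)
    ap=cv2.approxPolyDP(cn,4,True)[:,0]; print(n)
    for p in ap: print(p,onz(C,p,.07).round(3)[:2],onz(C,p,0).round(3)[:2])
E
```

```text
[ 0.59269097 -0.0422915   0.03378898] [[-0.002 -0.918 -0.398]
 [-0.014 -0.398  0.917]
 [-1.     0.007 -0.012]] [-0.00013537 -0.0167319   0.04285814] 0.08742453966204637
side
[476 245] [ 0.806 -0.209] [ 0.851 -0.167]
[454 272] [ 0.725 -0.251] [ 0.764 -0.213]
[457 287] [ 0.711 -0.284] [ 0.749 -0.249]
[450 278] [ 0.71  -0.261] [ 0.747 -0.224]
[444 289] [ 0.685 -0.279] [ 0.721 -0.243]
[449 296] [ 0.686 -0.296] [ 0.721 -0.262]
[447 291] [ 0.688 -0.285] [ 0.724 -0.25 ]
[453 290] [ 0.7   -0.287] [ 0.737 -0.253]
[452 302] [ 0.684 -0.31 ] [ 0.719 -0.277]
[459 300] [ 0.699 -0.311] [ 0.735 -0.278]
[465 311] [ 0.696 -0.336] [ 0.732 -0.305]
[457 311] [ 0.682 -0.33 ] [ 0.717 -0.299]
[480 332] [ 0.697 -0.382] [ 0.733 -0.356]
[476 335] [ 0.687 -0.385] [ 0.722 -0.359]
[483 347] [ 0.685 -0.409] [ 0.72  -0.385]
[490 341] [ 0.703 -0.404] [ 0.74  -0.379]
[488 351] [ 0.689 -0.418] [ 0.724 -0.395]
[497 354] [ 0.7   -0.429] [ 0.737 -0.407]
[496 361] [ 0.691 -0.439] [ 0.727 -0.417]
[501 352] [ 0.709 -0.428] [ 0.746 -0.406]
[509 356] [ 0.717 -0.439] [ 0.755 -0.418]
[516 349] [ 0.737 -0.433] [ 0.776 -0.411]
[5
[... 689 characters left out ...]
0.291] [ 0.824 -0.257]
[476 278] [ 0.758 -0.28 ] [ 0.799 -0.244]
[476 259] [ 0.785 -0.24 ] [ 0.829 -0.201]
[481 258] [ 0.796 -0.242] [ 0.841 -0.203]
scene
[182 173] [ 0.568 -0.448] [ 0.526 -0.492]
[179 179] [ 0.592 -0.445] [ 0.552 -0.489]
[187 179] [ 0.584 -0.421] [ 0.544 -0.463]
[177 181] [ 0.601 -0.447] [ 0.562 -0.492]
[183 184] [ 0.606 -0.423] [ 0.566 -0.466]
[177 199] [ 0.662 -0.413] [ 0.626 -0.455]
[168 195] [ 0.658 -0.447] [ 0.622 -0.492]
[166 201] [ 0.679 -0.442] [ 0.645 -0.486]
[218 217] [ 0.68  -0.265] [ 0.646 -0.297]
[242 169] [ 0.493 -0.272] [ 0.446 -0.304]
[235 176] [ 0.525 -0.281] [ 0.481 -0.315]
[200 165] [ 0.521 -0.408] [ 0.476 -0.45 ]
[189 177] [ 0.575 -0.418] [ 0.534 -0.461]
```

Emit:
carry_out(moves=[[0,0,-4,0,0,0,100],[0,0,-7,0,0,0,100],[0,0,-7,0,0,0,40],[0,0,-7,0,0,0,40],[0,0,-7,0,0,0,40]], squeeze=45)

```text
time_s: 15.05
tcp_pos: [0.5949, -0.0404, 0.0305]
eef_rot: [178.3, 89.2, -68.1]
contact_force: [-0.6, -0.7, -0.2]
gripper_width: 0.0694
```

Emit:
carry_out(moves=[[0,0,0,0,0,0,40],[0,0,0,0,0,0,40],[0,0,0,0,0,0,40],[0,0,5,0,0,0,40],[0,0,15,0,0,0,40]])

```text
time_s: 15.55
tcp_pos: [0.5927, -0.0409, 0.0438]
eef_rot: [155.9, 89.2, -90.7]
contact_force: [0.5, -0.5, -6.3]
gripper_width: 0.0499
```

Emit:
carry_out(moves=[[0,0,25,0,0,0,40],[0,0,55,0,0,0,40],[0,0,85,0,0,0,40],[0,-20,110,0,0,-0.05,40],[0,-50,120,0,0,-0.1,40]])

```text
time_s: 16.05
tcp_pos: [0.5955, -0.09, 0.1684]
eef_rot: [-170.0, 89.2, -62.2]
contact_force: [1.4, -1.0, -5.9]
gripper_width: 0.0498
```

Emit:
carry_out(moves=[[-2,-30,0,0,0,-0.06,40],[-4,-60,0,0,0,-0.12,40],[-6,-90,0,0,0,-0.18,40],[-8,-120,0,0,0,-0.25,40],[-10,-150,0,0,0,-0.312,40]])

```text
time_s: 16.55
tcp_pos: [0.5835, -0.2415, 0.1649]
eef_rot: [168.2, 89.3, -102.1]
contact_force: [-0.0, 0.0, -6.1]
gripper_width: 0.0498
```

Emit:
carry_out(moves=[[0,-25,0,0,0,0,40],[0,-55,0,0,0,0,40],[0,-85,0,0,0,0,40],[0,-110,0,0,0,0,40],[0,-117,0,0,0,0,40]])

```text
time_s: 17.05
tcp_pos: [0.5833, -0.3597, 0.1644]
eef_rot: [166.0, 89.2, -104.2]
contact_force: [-0.5, 1.0, -6.5]
gripper_width: 0.0498
```

Emit:
carry_out(moves=[[0,0,0,0,0,0,40],[0,0,0,0,0,0,40]])

```text
time_s: 17.25
tcp_pos: [0.5841, -0.3569, 0.1647]
eef_rot: [170.2, 89.3, -100.0]
contact_force: [-0.8, 0.1, -6.1]
gripper_width: 0.05
```

```bash
python3 - <<'E'
from h import *
from scipy.spatial.transform import Rotation as T
st=r.get_state(); print(st["tcp_pos"],T.from_euler("xyz",st["eef_rot"],degrees=True).as_matrix().round(3),st["contact_force"],st["joints"].round(1),st["gripper_width"])
W=cam("wrist");a=r.capture("wrist");b=r.capture("side")
x0,x1,y0,y1=.478,.688,-.447,-.267
for C,im in((W,a),(cam("side"),b)):
    q=proj(C,[[x0,y0,.07],[x1,y0,.07],[x1,y1,.07],[x0,y1,.07]]); print(q.round())
    cv2.polylines(im,[q.round().astype(int)],True,(0,0,255),1)
cv2.imwrite("pics/w8.png",np.hstack([cv2.resize(a,(480,300)),cv2.resize(b[200:400,300:513],(320,300))]))
E
```

```text
[ 0.58409146 -0.35689321  0.16465795] [[-0.002 -1.     0.002]
 [-0.012  0.002  1.   ]
 [-1.     0.002 -0.012]] [-0.79774256  0.14752759 -6.08806614] [-14.7  23.6  -3.3   0.8 -63.   14.3] 0.05002333105032614
[[446.  97.]
 [197.  98.]
 [218. 287.]
 [426. 286.]]
[[388. 412.]
 [497. 366.]
 [442. 284.]
 [344. 319.]]
```

View pics/w8.png

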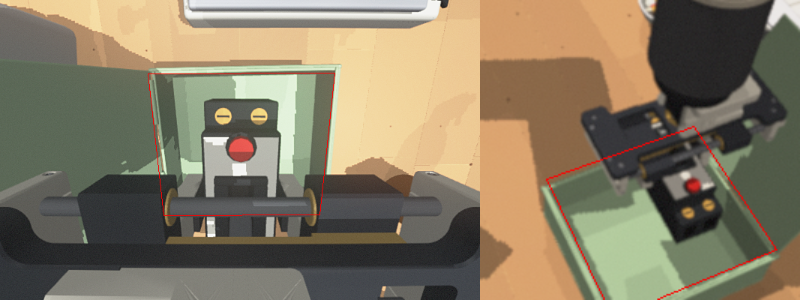

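The caddy's rim sits about 6 mm further -y and 4 mm further -x than I had drawn it (far corners at (148,67) and (341,66)). The breaker is square to it with the handle clear. I'll shift by that much and lower.

Emit:
carry_out(moves=[[-4,-6,-20,0,0,0,40],[-4,-6,-45,0,0,0,40],[-4,-6,-70,0,0,0,40],[-4,-6,-92,0,0,0,40],[-4,-6,-110,0,0,0,40]])

```text
time_s: 17.85
tcp_pos: [0.5804, -0.3623, 0.0538]
eef_rot: [170.6, 89.3, -99.4]
contact_force: [-0.3, 0.2, -5.9]
gripper_width: 0.0497
```

Emit:
carry_out(moves=[[0,0,-4,0,0,0,40],[0,0,-8,0,0,0,40],[0,0,-11,0,0,0,40],[0,0,-13,0,0,0,40],[0,0,-14,0,0,0,40]])

```text
time_s: 18.35
tcp_pos: [0.581, -0.3637, 0.0416]
eef_rot: [179.2, 89.2, -90.9]
contact_force: [-1.0, -0.2, -6.9]
gripper_width: 0.0497
```

Emit:
carry_out(moves=[[0,0,-1,0,0,0,40],[0,0,-2,0,0,0,40],[0,0,-3,0,0,0,40],[0,0,-4,0,0,0,40],[0,0,-4,0,0,0,40]])

```text
time_s: 18.85
tcp_pos: [0.5805, -0.3636, 0.0368]
eef_rot: [173.2, 89.2, -96.9]
contact_force: [-0.6, 0.7, -6.4]
gripper_width: 0.0497
```

Emit:
carry_out(moves=[[0,0,-1,0,0,0,40],[0,0,-1,0,0,0,40]])

```text
time_s: 19.05
tcp_pos: [0.5805, -0.3636, 0.0358]
eef_rot: [173.6, 89.2, -96.4]
contact_force: [-1.2, -0.5, -6.8]
gripper_width: 0.0496
```

Emit:
carry_out(moves=[[0,0,-1,0,0,0,40],[0,0,-1,0,0,0,40]])

```text
time_s: 19.25
tcp_pos: [0.5805, -0.3635, 0.0348]
eef_rot: [173.8, 89.2, -96.3]
contact_force: [-0.2, 0.6, -7.0]
gripper_width: 0.0496
```

Emit:
carry_out(moves=[[0,0,-0.5,0,0,0,40],[0,0,-0.5,0,0,0,40]])

```text
time_s: 19.45
tcp_pos: [0.5806, -0.3636, 0.0344]
eef_rot: [174.1, 89.2, -96.0]
contact_force: [-0.7, -0.7, -6.1]
gripper_width: 0.0497
```

Emit:
carry_out(moves=[[0,0,-1,0,0,0,40],[0,0,-1,0,0,0,40]])

```text
time_s: 19.65
tcp_pos: [0.5807, -0.3636, 0.0343]
eef_rot: [175.6, 89.2, -94.5]
contact_force: [-2.3, 2.9, 2.1]
gripper_width: 0.05
```

Emit:
carry_out(moves=[[0,0,-0.7,0,0,0,40],[0,0,-0.7,0,0,0,40]])

```text
time_s: 19.85
tcp_pos: [0.5807, -0.3636, 0.0343]
eef_rot: [176.6, 89.2, -93.5]
contact_force: [-3.5, 4.0, 6.7]
gripper_width: 0.0498
```

Contact with the floor. I soften the grip, then open and withdraw straight up.

Emit:
carry_out(moves=[[0,0,0.5,0,0,0,40],[0,0,0.5,0,0,0,40]], squeeze=5)

```text
time_s: 20.05
tcp_pos: [0.5808, -0.3636, 0.0342]
eef_rot: [177.4, 89.2, -92.7]
contact_force: [-3.0, 3.7, 6.7]
gripper_width: 0.0501
```

Emit:
carry_out(moves=[[0,0,0,0,0,0,65],[0,0,0,0,0,0,75],[0,0,0,0,0,0,85],[0,0,0,0,0,0,85],[0,0,0,0,0,0,85]])

```text
time_s: 20.55
tcp_pos: [0.5807, -0.3637, 0.0331]
eef_rot: [175.1, 89.2, -95.0]
contact_force: [-1.2, -0.4, -0.1]
gripper_width: 0.0742
```

Emit:
carry_out(moves=[[0,0,5,0,0,0,85],[0,0,20,0,0,0,85],[0,0,45,0,0,0,85],[0,0,80,0,0,0,85],[0,0,120,0,0,0,85]])

```text
time_s: 21.05
tcp_pos: [0.5801, -0.3634, 0.155]
eef_rot: [170.5, 89.2, -99.6]
contact_force: [0.5, -0.2, 0.4]
gripper_width: 0.0742
```

Emit:
carry_out(moves=[[0,20,30,0,0,0,85],[0,50,50,0,0,0,85],[0,80,60,0,0,0,85],[0,100,60,0,0,0,85],[0,100,60,0,0,0,85]])

```text
time_s: 21.55
tcp_pos: [0.5811, -0.2615, 0.2158]
eef_rot: [-172.1, 89.2, -82.1]
contact_force: [-0.2, -0.9, 0.2]
gripper_width: 0.0745
```

```bash
python3 - <<'E'
from h import *
st=r.get_state(); print(st["tcp_pos"],st["contact_force"],st["gripper_width"])
a=r.capture("wrist");b=r.capture("side"); s=r.capture("scene"); o=cv2.imread("pics/scene0.png"); o2=cv2.imread("pics/side0.png")
cv2.imwrite("pics/w9.png",np.vstack([np.hstack([cv2.resize(a,(480,300)),cv2.resize(b[200:400,300:513],(320,300))]),np.hstack([b[80:380],o2[80:380]])[:,::1] if 0 else cv2.resize(np.hstack([b,o2]),(800,250))]))
E
```

```text
[ 0.58105236 -0.2615491   0.21578965] [-0.23086046 -0.88951105  0.15563433] 0.07449309732109059
```

View pics/w9.png

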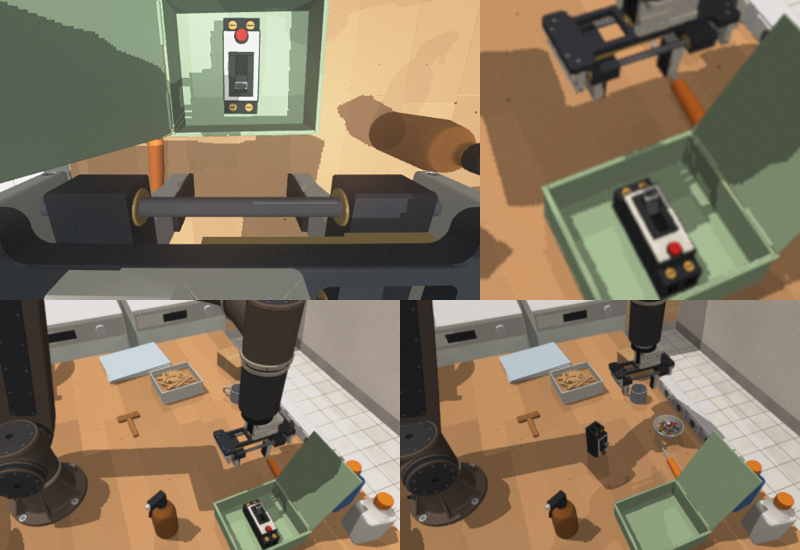

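The breaker lies flat in the caddy, front up: button at (241,36), handle tip at (241,85) leaning to the upper end, so it's on. The objects in view are where they were. The arm is clear, so I'm handing in.

```bash
python3 -c "
from plant import r
print(r.close_job())"
```

```text
the job is handed in; nothing more can be done
None
```

The breaker's trip is checked, and it now lies flat on its back in the green caddy with the handle on. The job was handed in at about 21.6 s, with no verdict reported.

**Lay-down and trip check:** I laid the breaker on its back on the counter. I pressed the red button about 6 mm and the handle dropped, which the picture confirmed. I then pushed the handle back up to on and confirmed that too.

**Caddy:** I picked the breaker up from above and lowered it until it touched the floor. The force there was about 13 N beyond the breaker's own weight. I then released it and drew the gripper clear.

**Last checks:**
- The final pictures show the breaker flat inside the caddy, front up and handle on.
- The contact force was about 1 N or less, and the gripper was clear of everything.
- The comb, bottle and basket look unmoved. In that last view the arm hid the bowl and partly hid the cup and screwdriver, so I couldn't check those three, but no move went near them.

**What disagreed:** the caddy was about 6 mm from my first estimate, so I corrected for that before lowering. It also touched the floor about 1 mm lower than the first grip reading suggested.

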